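# Put the stones away: push the lid flat and the drawer home

## Robot

A 7-joint arm with a two-finger parallel gripper is mounted at the origin on the work surface. World frame = base frame: x ahead of the robot, y to its left, z up, the work surface at z = 0. Lengths are in m, angles in degrees, forces in N, time in s.
With the tool pointing down it reaches from about 0.35 to 0.775 m from the base axis. Payload 3.1 kg.
Tool frame: the origin (TCP) lies between the finger pads; the fingertips stand 22 mm ahead of it and the grasp point (between the pads) lies 3 mm ahead of it; z points along the fingers, y is the line along which they close (so a half turn about z gives the same grasp; the last joint's range is limited). The gripper opens to 85 mm and grips with 20 to 120 N. Pads are 22 mm wide; open, the fingers measure 114 mm over their backs; the gripper's body (76 mm by 85 mm) begins 54 mm behind the grasp point. The pads swing forward as they close: fully open they stand 13 mm farther back than shut.
Start: joints at [71.293, 17.813, 0.802, 86.603, -0.252, 75.585, -1.558], TCP at [0.155, -0.528, 0.253] pointing down, gripper open.
Joint ranges: [-154.91, 154.91], [-16.99, 109.72], [-72.82, 74.43], [7.12, 147.25], [-82.49, 262.49], [11.32, 116.49], [-174.64, 174.64]. Speed limits (degrees/s): [159.86, 159.86, 180, 180, 180, 180, 180].

## Interface

Orientations are given as [roll, pitch, yaw] about the fixed x, y, z axes, in that order (R = Rz(yaw) Ry(pitch) Rx(roll)).
In Python, from bench import manip, vision, spotter gives the robot as it stands.
- The arm moves only by the shell command python3 -m handwheel 'ROWS' [OPENING] [FORCE]. ROWS is JSON, a list of rows, each a list of 4 numbers: the shift along the tool's x, y, z in m, then the turn about the tool's z in rad. A call has 1 to 20 rows; each row is the pose to reach, as a shift and turn from the pose commanded when the call began, along the tool's axes at that moment; what a row does not reach only later rows make up. A row lasts 1/10 s, in which the tool goes at most 50 mm and 8.59 degrees, less where a joint would pass 70% of its speed; a pose out of reach is approached as far as the arm can. A call with a gripper value outside its range is refused whole. OPENING is the finger opening in m, from 0 to 0.0854, set as the call begins (- or left out, the last holds). The fingers move at their own pace and stop on an object; FORCE is the grip in N (left out, the last holds). Time passes only in rows, so rows that repeat a pose let the fingers close. It gives the time, the measured TCP pose, the force, the opening and the grip force at its end, in the units of the state.
- manip.sense(): the state, without advancing time (a new reading comes with each control period).
- vision.snapshot(name): name is "scene" or "top" or "wrist"; returns a dict with "img" (420x560x3 uint8, red, green, blue), "fx", "fy", "cx", "cy" (pixels), "rvec" (rotation vector, rad) and "tvec" (3), from world to camera coordinates, as OpenCV has them; the wrist camera has in their place "mount" (4x4, takes a point from camera to tool coordinates, whose origin is the TCP and whose axes are the flange's). Camera axes: x right, y down, z forward; pixel columns grow to the right and rows downward; lengths in m; the calibration is good to about 2 mm. A picture is of the moment at which its call begins: read the wrist's pose just before it. There is no depth.
- manip.job_done(): hands the job in; it is judged then, once.
Trained networks look in a picture, given as the dict that the camera call returned (one of the last four; its "shot" number tells which), for a name from the list of things; names that differ only in an ending like _2 or _b are one class to them, and where a whole thing is asked for, a point or a joint stands for the part that bears it (a point fixed in the world has none). Each returns a list of dicts, best first, with "confidence" (0 to 1); they miss things now and then, are a little off and sometimes report something else, mostly with a low value. They report only what shows in the picture. A call takes as long as a camera call.
- spotter.boxes_of(picture, label): "xy" ([column, row] in pixels, amid what is visible of it).
- spotter.outline_of(picture, label): "region" (420x560 bool, what is visible of it) and "xy" ([column, row] in pixels, amid what is visible of it).
The state is a dict: "time": time; "qpos": joint angles; "joint_vel": joint speeds; "joint_efforts": joint torques, N m; "tool_pos": TCP position; "tool_rot": TCP orientation; "wrist_force": force on the tool from outside, world axes, zero at the start; "moment": the same for the moment, N m; "finger_gap": finger opening in m; "grasp_force": force on a finger pad.
Only numpy, scipy, OpenCV 4.12 (cv2) and the standard library are available. Lean on these libraries where they do the work, as an engineer would, in place of code of your own. Each camera call takes 0.05 s, during which the arm holds its last target. There are 200 camera calls.

## Task

Put the stones away: on the small wooden chest whose open drawer has a metal lid standing up, push the lid down flat with your fingertips, and after that push that drawer fully home without slamming it. Only push: do not take the lid or the knob between the fingers. Leave the other chest's open drawer and the small things on the bench as they are.

Things in the scene. Friction and masses are not known exactly. Their poses are not given: they have to be found in the camera images.
- stone_chest: The dark wooden chest with the lidded drawer, fixed to the bench, 200 deep (x) x 170 wide (y) x 84 high. Origin: centre of its underside; its open front looks to its own -x (towards the robot) and lies 100 in front of the origin. The identical-looking chest without a lid may stand to its left or to its right.
- stone_drawer (a joint): How far the lidded drawer is pulled out, m: 0 = fully home, starts at 0.105 to 0.13. It slides along the chest's x axis on its own rails (about 2.5 N of friction, no spring) and stays where it is left.
- stone_front (a point): Centre of the outer face of the lidded drawer's front panel, which is 166 wide, 70 high, from 9 to 79 above the bench, 12 thick. Axes as the chest's: x into the chest (the way to push), y to the left, z up. A smooth flat face save for the knob at its centre.
- stone_knob (a point): Middle of the head of the small brass knob at the centre of that front panel: head 14 in diameter, 9 long, its end standing 16 out of the panel.
- lid (a joint): Angle of the lid, rad: 0 = lying flat and shut on the drawer, 1.57 = upright, starts at 1.5 to 1.85 (at more than 1.57 it leans outwards, to the chest's left). Limit 1.95. The hinge is stiff (about 0.06 N m): the lid stays at any angle where it is left, so it must be pushed all the way down; it does not spring back.
- lid_hinge (a point): Middle of the lid's hinge line, which runs along the drawer's left wall (chest's +y side), parallel to the chest's x axis, 61 above the bench. Moves with the drawer; turns with the lid. When shut, the lid extends from here 134 to the chest's right (-y).
- lid_mid (a point): Centre of the aluminium lid plate, 74 (along its x) x 134 (along its y, hinge at +67, free edge at -67) x 4 thick. Turns with the lid; its z is the plate's outer face side: up when shut, to the chest's left when standing open. When shut, its top is 65 above the bench, 14 below the top edge of the front panel, and its near edge is 3.5 behind that 12 thick panel.
- tool_chest: The other chest, of the same size and make, fixed; its drawer is also pulled out but has no lid and holds gravers. To be left as it is. Origin: centre of its underside.
- tool_front (a point): Centre of the outer face of the other chest's drawer front; same sizes as stone_front.
- bench_block: Loose steel block, 40 x 40 x 20 high, the nearest of the small things to the robot. Origin: centre of its underside. Leave alone.
- ring_cone: Loose turned wooden ring cone, 44 in diameter at the foot, 65 high, standing between the two drawers. Origin: centre of its underside. Leave alone.
- flux_jar: Loose amber glass jar, 40 in diameter, 60 high, standing between the two chests. Origin: centre of its underside. Leave alone.

How it is judged (in metres and radians):
On the way, in this order (a step that is already met when the one before it is completed fails the run):
1. the lid is pushed down flat while the drawer is still well out (value of joint lid below 0.06 rad and value of joint stone_drawer above 0.06 m), for 0.2 s.
2. then the drawer is pushed fully home, lid still shut (value of joint stone_drawer below 0.004 m and value of joint lid below 0.06 rad), for 0.2 s.
At the end, for the whole second after the job is handed in: The lid lies flat (within 0.06 rad), its drawer is home (within 4 mm) and at rest, the other drawer is within 10 mm of its start, and block, cone and jar stand upright within 20 mm of their starts (all of step 2 and velocity of joint stone_drawer below 0.01 m/s and distance of tool_front from where it was at the start of the episode below 0.01 m and not (distance of bench_block from where it was at the start of the episode above 0.02 m) and not (distance of ring_cone from where it was at the start of the episode above 0.02 m) and not (distance of flux_jar from where it was at the start of the episode above 0.02 m) and not (angle between bench_block's own z axis and vertical above 0.4 rad) and not (angle between ring_cone's own z axis and vertical above 0.4 rad) and not (angle between flux_jar's own z axis and vertical above 0.4 rad)); the robot touches nothing.
It fails at once if the drawer is slammed (moves inwards faster than 0.4 m/s) (velocity of joint stone_drawer below -0.4 m/s).
It fails at once if the drawer goes in (less than 60 mm out) with the lid not shut (value of joint stone_drawer below 0.06 m and value of joint lid above 0.15 rad).
It fails at once if the drawer is pulled farther out (beyond 142 mm) (value of joint stone_drawer above 0.142 m).
It fails at once if the lid or the knob is taken between the fingers (contact force between the fingers and stone_chest above 0.3 N and ((x of the grasp point in the frame of lid_mid between -0.037 and 0.037 m and y of the grasp point in the frame of lid_mid between -0.067 and 0.067 m and z of the grasp point in the frame of lid_mid between -0.006 and 0.006 m) or distance between the grasp point and stone_knob below 0.01 m)).
It fails at once if the other chest's drawer is shifted more than 10 mm, or block, cone or jar is lifted or shoved more than 20 mm or tipped (distance of any of bench_block, ring_cone, flux_jar from where it was at the start of the episode above 0.02 m or angle between any of bench_block, ring_cone, flux_jar's own z axis and vertical above 0.4 rad or distance of tool_front from where it was at the start of the episode above 0.01 m).
It also fails if it takes over 48 s, if anything falls off the work surface, if the arm or the gripper's body presses on something with over 40 N, if the wrist force passes 120 N, or if a joint passes its speed limit or range.

## Working session

There is one attempt and no reset: what is moved stays moved. The work goes in short steps, Python scripts to look and compute and a shell command to move; the robot and the scene stay as the last step left them, time stands still between calls to the robot, and variables do not carry over. Pictures are saved under pics/ and viewed, at most 10 in all, crops included, and the job is handed in when it is done.

```bash
mkdir -p pics
cat > h.py <<'E'
import numpy as np, cv2
from bench import manip, vision, spotter
def ray(p,uv):
    R=cv2.Rodrigues(np.array(p["rvec"],float))[0];t=np.array(p["tvec"],float)
    d=R.T@np.array([(uv[0]-p["cx"])/p["fx"],(uv[1]-p["cy"])/p["fy"],1]);return -R.T@t,d
def atz(p,uv,z):
    c,d=ray(p,uv);return c+d*(z-c[2])/d[2]
def proj(p,X):
    R=cv2.Rodrigues(np.array(p["rvec"],float))[0]
    x=(R@np.array(X,float).T).T+np.array(p["tvec"]);return x[:,:2]/x[:,2:]*[p["fx"],p["fy"]]+[p["cx"],p["cy"]]
E
python3 - <<'E'
from h import *
s=manip.sense();print(s["time"],s["tool_pos"],s["tool_rot"],s["finger_gap"])
ims=[]
for n in("top","scene"):
    p=vision.snapshot(n);c,_=ray(p,(280,210));print(n,c,p["fx"])
    cv2.imwrite(f"pics/{n}.png",p["img"][:,:,::-1])
    for l in("stone_chest","stone_front","stone_knob","lid_mid","tool_chest","tool_front","bench_block","ring_cone","flux_jar"):
        for r in spotter.boxes_of(p,l)[:2]: print(l,np.round(r["xy"]),round(r["confidence"],2),np.round(atz(p,r["xy"],.04),3))
E
```

```text
0.0 [ 0.15436566 -0.5271664   0.25219861] [-1.79862172e+02  3.91320998e-03  1.63243020e+01] 0.08521008313905622
top [0.52988246 0.01621686 0.80517995] 442.4496557170735
stone_chest [405. 202.] 0.7 [ 0.655 -0.181  0.04 ]
stone_front [410. 265.] 0.67 [ 0.547 -0.188  0.04 ]
stone_knob [411. 267.] 0.66 [ 0.543 -0.191  0.04 ]
lid_mid [374. 279.] 0.64 [ 0.523 -0.126  0.04 ]
tool_chest [180. 192.] 0.85 [0.666 0.213 0.04 ]
tool_front [173. 252.] 0.88 [0.562 0.22  0.04 ]
tool_front [178. 191.] 0.33 [0.67  0.216 0.04 ]
bench_block [293. 325.] 0.87 [0.442 0.009 0.04 ]
ring_cone [302. 238.] 0.72 [ 0.589 -0.003  0.04 ]
flux_jar [298. 150.] 0.83 [0.746 0.005 0.04 ]
scene [0.94228551 0.2764674  0.65487417] 454.0633260426069
stone_chest [154. 185.] 0.84 [ 0.673 -0.173  0.04 ]
stone_chest [206. 128.] 0.7 [ 0.515 -0.198  0.04 ]
stone_front [205. 129.] 0.75 [ 0.518 -0.195  0.04 ]
stone_knob [208. 127.] 0.88 [ 0.511 -0.196  0.04 ]
lid_mid [237. 111.] 0.92 [ 0.441 -0.182  0.04 ]
tool_chest [340. 320.] 0.77 [0.68  0.211 0.04 ]
tool_front [395. 253.] 0.76 [0.535 0.22  0.04 ]
bench_block [315. 167.] 0.91 [0.466 0.021 0.04 ]
ring_cone [262. 214.] 0.79 [0.605 0.012 0.04 ]
flux_jar [203. 275.] 0.58 [0.748 0.011 0.04 ]
flux_jar [316. 165.] 0.29 [0.461 0.02  0.04 ]
```

View pics/top.png

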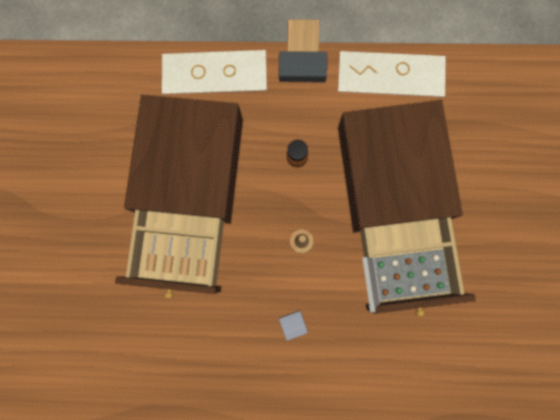

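View pics/scene.png

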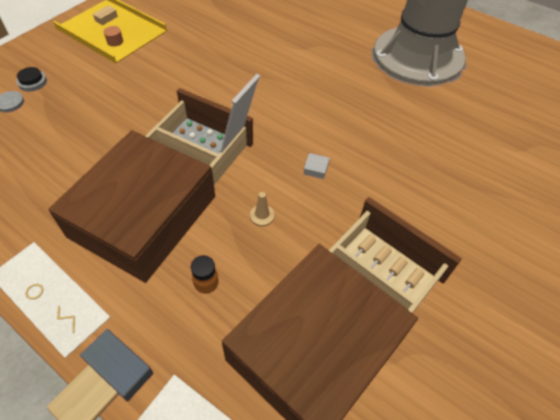

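The lidded chest is on the right (its top corners are around (345,118), (442,101), (460,217) and (357,229)). The lid stands near column 370, and its knob is at (421,312). The cone is at (302,240) and the block at (293,325). I'll crop it closer to get accurate edges.

Run:
```python
from h import *
im=cv2.imread("pics/top.png")[90:330,330:490]
cv2.imwrite("pics/crop.png",cv2.resize(cv2.convertScaleAbs(im,alpha=1.6,beta=20),(400,600),interpolation=cv2.INTER_CUBIC))
```

```text
(no output)
```

View pics/crop.png

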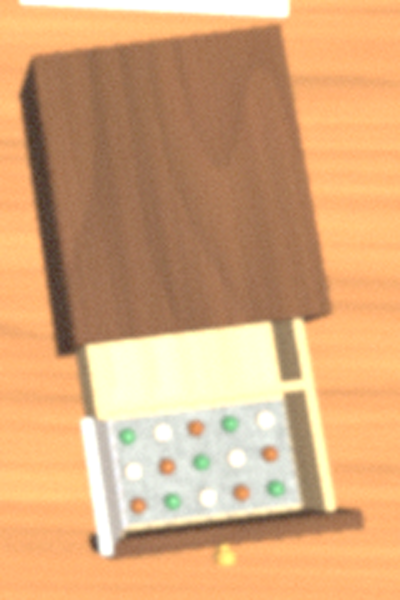

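```bash
cat >> h.py <<'E'
from scipy.optimize import least_squares
def c2(u,v): return [330+u/2.5-.3,90+v/2.5-.3]
E
python3 - <<'E'
from h import *
p=vision.snapshot("top");q=vision.snapshot("scene")
obs=[(-.1+.2,.085,.084,36,59),(.1,-.085,.084,280,27),(-.1,-.085,.084,330,314),(-.1,.085,.084,77,342)]
uv=np.array([c2(*o[3:]) for o in obs]);
kn=np.array(c2(226,560));pc=np.array([c2(363,528),c2(93,555)])
for r in spotter.boxes_of(q,"stone_knob")[:1]:print("kn scene",r["xy"])
def W(v,P):
    c,s=np.cos(v[2]),np.sin(v[2]);P=np.array(P,float)
    return np.c_[v[0]+c*P[:,0]-s*P[:,1],v[1]+s*P[:,0]+c*P[:,1],P[:,2]]
def f(v):
    d=v[3]
    return np.r_[(proj(p,W(v,[o[:3] for o in obs]))-uv).ravel(),(proj(p,W(v,[(-.1-d,-.083,.079),(-.1-d,.083,.079)]))-pc).ravel(),(proj(p,W(v,[(-.116-d,0,.044)]))-kn).ravel()]
r=least_squares(f,[.65,-.18,.1,.12],loss="soft_l1");v=r.x;print("pose x y yaw d",v,np.degrees(v[2]),np.round(f(v),1))
# lid: outlines in both images vs hinge model angle
ms=[spotter.outline_of(k,"lid_mid") for k in(p,q)]
d=v[3];xc=-.1-d+.012+.0035+.037;hy=.067
print("panel",W(v,[(-.1-d,0,.044)]),"hinge",W(v,[(xc,hy,.061)]))
for m,k in zip(ms,(p,q)):
    if m: 
        g=m[0]["region"].astype(np.uint8);print(m[0]["confidence"],g.sum(),cv2.boxPoints(cv2.minAreaRect(cv2.findNonZero(g))).round())
best=[]
for a in np.arange(1.45,1.95,.05):
    io=[]
    for m,k in zip(ms,(p,q)):
        P=[(xc+sx*.037,hy-L*np.cos(a)-t*-np.sin(a)*1,.061+L*np.sin(a)+t*np.cos(a)) for sx in(-1,1) for L in(0,.134) for t in(0,.004)]
        h=cv2.convexHull(proj(k,W(v,P)).astype(np.int32));M=np.zeros((420,560),np.uint8);cv2.fillConvexPoly(M,h,1)
        g=m[0]["region"] if m else np.zeros_like(M,bool);io.append((M.astype(bool)&g).sum()/((M>0)|g).sum())
    print(round(a,2),np.round(io,2))
for l,z in(("ring_cone",.05),("bench_block",.02),("flux_jar",.06)):
    b=spotter.boxes_of(p,l)
    if b:print(l,atz(p,b[0]["xy"],z).round(3))
E
```

```text
kn scene [209.5, 128.9]
pose x y yaw d [ 0.71481706 -0.16632213  0.13394903  0.13544084] 7.674714272234854 [-1.2 -2.1  1.3 -1.1  1.2  0.8 -1.4  1.6 -0.1 -0.8  4.5  0.2 -1.8  0.5]
panel [[ 0.48148524 -0.19776498  0.044     ]] hinge [[ 0.52456719 -0.12435384  0.061     ]]
0.73 546 [[362. 258.]
 [374. 257.]
 [381. 310.]
 [370. 311.]]
0.76 994 [[217. 150.]
 [241.  71.]
 [259.  76.]
 [234. 155.]]
1.45 [0.1  0.22]
1.5 [0.12 0.25]
1.55 [0.14 0.28]
1.6 [0.16 0.34]
1.65 [0.21 0.39]
1.7 [0.28 0.48]
1.75 [0.32 0.62]
1.8 [0.72 0.82]
1.85 [0.54 0.73]
1.9 [0.4  0.46]
ring_cone [ 0.587 -0.001  0.05 ]
bench_block [0.437 0.011 0.02 ]
flux_jar [0.736 0.008 0.06 ]
```

The chest pose is consistent across the views: the lid is at about 1.8 rad, leaning out, with its free edge near (0.52, -0.09, 0.19). I'll move over to its left side with the fingers shut.

```bash
python3 -m handwheel '[[0.01,-0.008,-0.015,0],[0.03,-0.022,-0.03,0.02],[0.06,-0.045,-0.03,0.05],[0.09,-0.067,-0.03,0.08],[0.12,-0.09,-0.03,0.11],[0.15,-0.112,-0.03,0.13],[0.18,-0.134,-0.03,0.15],[0.21,-0.157,-0.03,0.15],[0.24,-0.179,-0.03,0.15],[0.27,-0.201,-0.03,0.15],[0.3,-0.224,-0.03,0.15],[0.33,-0.246,-0.03,0.15],[0.36,-0.268,-0.03,0.15],[0.39,-0.291,-0.03,0.15],[0.42,-0.313,-0.03,0.15],[0.45,-0.335,-0.03,0.15],[0.475,-0.354,-0.03,0.15],[0.483,-0.36,-0.03,0.15],[0.483,-0.36,-0.03,0.15],[0.483,-0.36,-0.03,0.15]]' 0
python3 - <<'E'
from h import *
for n in("top","scene"):
    p=vision.snapshot(n);cv2.imwrite(f"pics/{n}2.png",p["img"][:,:,::-1])
a,b=[cv2.imread(f"pics/{n}2.png") for n in("top","scene")]
cv2.imwrite("pics/both2.png",cv2.resize(np.hstack([a[90:370,200:500],b[20:300,60:360]]),(800,373)))
E
```

```text
time: 3.4
tool_pos: [0.5163, -0.0479, 0.2837]
tool_rot: [179.9, 0.0, 7.6]
wrist_force: [0.2, -0.5, -0.3]
finger_gap: 0.0001
grasp_force: 0.0
```

View pics/both2.png

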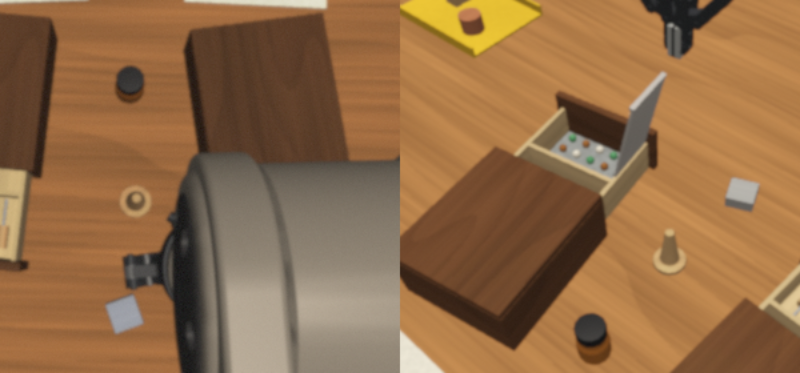

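```bash
python3 -m handwheel '[[0,0,0.025,0],[0,0,0.05,0],[0,0,0.075,0],[0,0,0.1,0],[0,0,0.11,0],[0,0.01,0.11,0],[0,0.02,0.11,0],[0,0.03,0.11,0],[0,0.04,0.11,0],[0,0.05,0.11,0],[0,0.058,0.111,0],[0,0.066,0.111,0],[0,0.074,0.112,0],[0,0.082,0.113,0],[0,0.09,0.115,0],[0,0.097,0.118,0],[0,0.104,0.121,0],[0,0.111,0.125,0],[0,0.117,0.129,0],[0,0.123,0.134,0]]' 0
python3 - <<'E'
from h import *
p=vision.snapshot("scene");cv2.imwrite("pics/s3.png",cv2.resize(p["img"][0:260,60:400,::-1],(680,520)))
E
```

```text
time: 5.5
tool_pos: [0.5334, -0.169, 0.1487]
tool_rot: [-180.0, 0.0, 7.7]
wrist_force: [-0.7, 0.6, 0.2]
finger_gap: 0.0001
grasp_force: 0.2
```

View pics/s3.png

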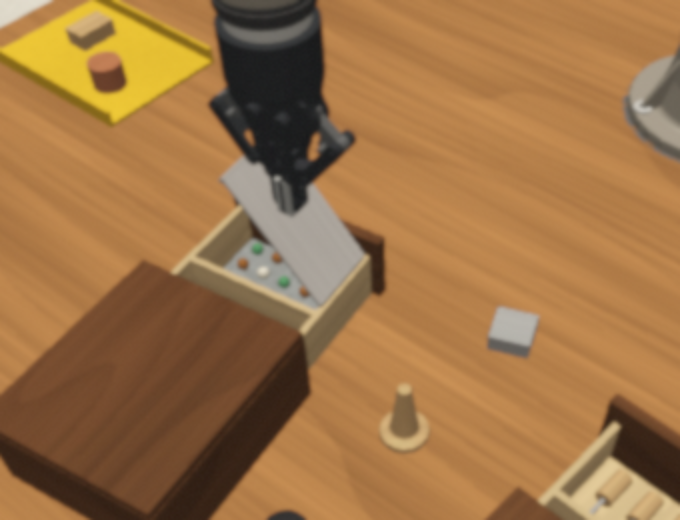

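The lid is at about 45°, with the closed fingertips on its outer face (290,205). The stones, cone and block are undisturbed. I'll keep pushing it down along the arc.

```bash
python3 -m handwheel '[[0,0.005,0.005,0],[0,0.01,0.011,0],[0,0.015,0.018,0],[0,0.019,0.025,0],[0,0.022,0.032,0],[0,0.025,0.04,0],[0,0.027,0.047,0],[0,0.028,0.054,0],[0,0.029,0.059,0],[0,0.029,0.062,0],[0,0.029,0.064,0],[0,0.029,0.066,0],[0,0.029,0.067,0],[0,0.029,0.067,0],[0,0.029,0.067,0]]' 0
```

```text
time: 7.05
tool_pos: [0.5407, -0.1966, 0.0868]
tool_rot: [179.9, -0.4, 7.8]
wrist_force: [-2.3, 2.1, 16.7]
finger_gap: -0.0003
grasp_force: 8.3
```

The lid is flat: the tip is at z 0.065 with a firm reaction force. Next I'll lift and back off in front of the panel.

```bash
python3 -m handwheel '[[0,0,-0.01,0],[0,0,-0.03,0],[0,0,-0.05,0],[0,0,-0.065,0],[-0.02,-0.003,-0.065,0],[-0.04,-0.007,-0.065,0],[-0.06,-0.007,-0.065,0],[-0.08,-0.007,-0.065,0],[-0.1,-0.007,-0.065,0],[-0.115,-0.007,-0.065,0],[-0.115,-0.007,-0.065,0],[-0.115,-0.007,-0.065,0]]' 0
python3 - <<'E'
from h import *
s=manip.sense();print(s["tool_pos"],s["wrist_force"])
p=vision.snapshot("scene");cv2.imwrite("pics/s4.png",cv2.resize(p["img"][0:260,60:400,::-1],(680,520)))
w=vision.snapshot("wrist");cv2.imwrite("pics/w4.png",w["img"][:,:,::-1])
E
```

```text
time: 8.25
tool_pos: [0.423, -0.2057, 0.1475]
tool_rot: [180.0, -0.1, 7.7]
wrist_force: [1.1, -0.6, -0.3]
finger_gap: -0.0002
grasp_force: 0.0
[ 0.42298276 -0.20574422  0.14752192] [ 1.08246862 -0.57574197 -0.25152445]
```

View pics/s4.png

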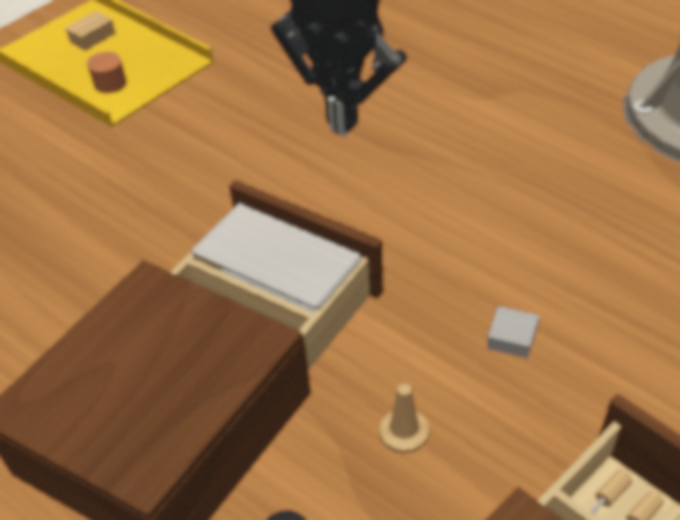

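View pics/w4.png

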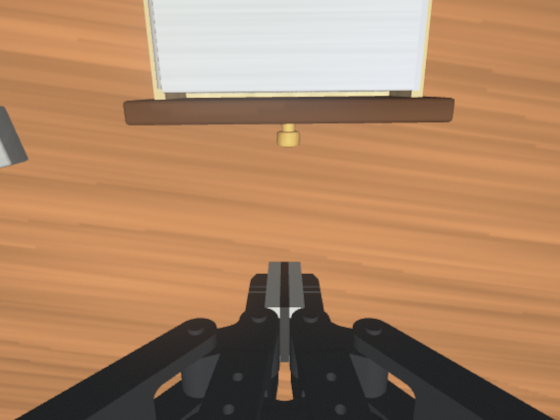

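The lid lies flat, the knob (288,138) is in line with the fingers, and nothing else has moved. I'll lower to above the knob and push gently on the panel.

```bash
python3 -m handwheel '[[0,0,0.02,0],[0,0,0.04,0],[0,0,0.06,0],[0,0,0.065,0],[0.012,0,0.065,0],[0.024,0,0.065,0],[0.034,0,0.065,0],[0.04,0,0.065,0],[0.046,0,0.065,0],[0.052,0,0.065,0],[0.059,0,0.065,0],[0.067,0,0.065,0],[0.076,0,0.065,0],[0.085,0,0.065,0],[0.094,0,0.065,0],[0.103,0,0.065,0],[0.112,0,0.065,0],[0.121,0,0.065,0],[0.13,0,0.065,0],[0.139,0,0.065,0]]' 0
python3 - <<'E'
from h import *
p=vision.snapshot("scene");cv2.imwrite("pics/s5.png",cv2.resize(p["img"][0:260,60:400,::-1],(680,520)))
E
```

```text
time: 10.35
tool_pos: [0.5608, -0.1863, 0.082]
tool_rot: [-179.9, 0.0, 7.7]
wrist_force: [-3.6, 1.9, 0.4]
finger_gap: 0.0002
grasp_force: 1.5
```

View pics/s5.png

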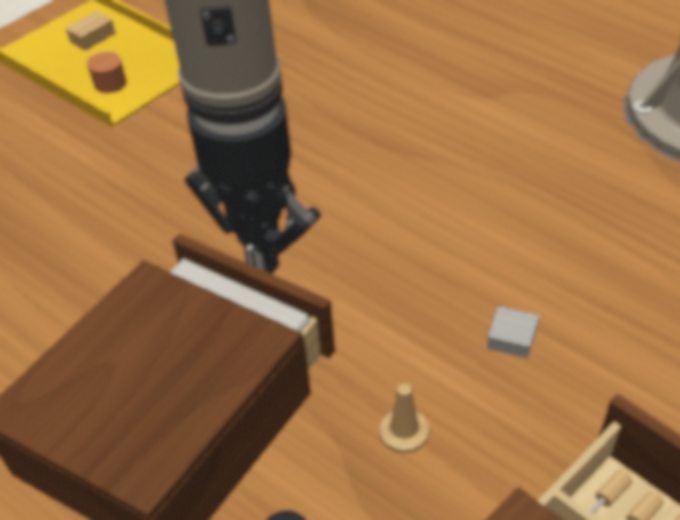

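The drawer is going in smoothly: the panel sits about 35 mm out, the lid is still flat, and contact is above the knob. I'll do the last stretch slowly.

```bash
python3 -m handwheel '[[0.005,0,0,0],[0.01,0,0,0],[0.014,0,0,0],[0.018,0,0,0],[0.021,0,0,0],[0.023,0,0,0],[0.025,0,0,0],[0.027,0,0,0],[0.029,0,0,0],[0.03,0,0,0],[0.03,0,0,0]]' 0
```

```text
time: 11.5
tool_pos: [0.5904, -0.1831, 0.0823]
tool_rot: [180.0, -0.0, 7.7]
wrist_force: [-1.4, 1.0, -0.0]
finger_gap: 0.0005
grasp_force: 0.8
```

```bash
python3 -m handwheel '[[0.002,0,0,0],[0.004,0,0,0],[0.006,0,0,0],[0.008,0,0,0],[0.009,0,0,0],[0.009,0,0,0]]' 0
python3 -m handwheel '[[0.0015,0,0,0],[0.003,0,0,0],[0.0045,0,0,0],[0.005,0,0,0],[0.005,0,0,0]]' 0
```

```text
time: 12.1
tool_pos: [0.5942, -0.1827, 0.0822]
tool_rot: [-180.0, 0.6, 7.7]
wrist_force: [-12.5, 1.0, 9.4]
finger_gap: 0.0003
grasp_force: 6.2
time: 12.6
tool_pos: [0.5944, -0.1828, 0.082]
tool_rot: [-179.9, 1.2, 7.6]
wrist_force: [-23.3, 1.7, 15.9]
finger_gap: 0.0002
grasp_force: 10.9
```

Hard stop at about 23 N. I'll back off and check whether the drawer is home.

```bash
python3 -m handwheel '[[-0.014,0,0,0],[-0.03,0,0,0],[-0.05,0,0,0],[-0.07,0,0,0],[-0.07,0,-0.02,0],[-0.07,0,-0.05,0],[-0.07,0,-0.07,0],[-0.07,0,-0.07,0]]' 0
python3 - <<'E'
from h import *
p=vision.snapshot("scene");w=vision.snapshot("wrist")
cv2.imwrite("pics/s6.png",np.hstack([cv2.resize(p["img"][60:240,80:260,::-1],(400,400)),cv2.resize(w["img"][0:280,140:420,::-1],(400,400))]))
E
```

```text
time: 13.4
tool_pos: [0.5385, -0.1918, 0.1565]
tool_rot: [179.7, -0.6, 7.7]
wrist_force: [0.7, 0.0, 0.1]
finger_gap: -0.0001
grasp_force: 0.0
```

View pics/s6.png

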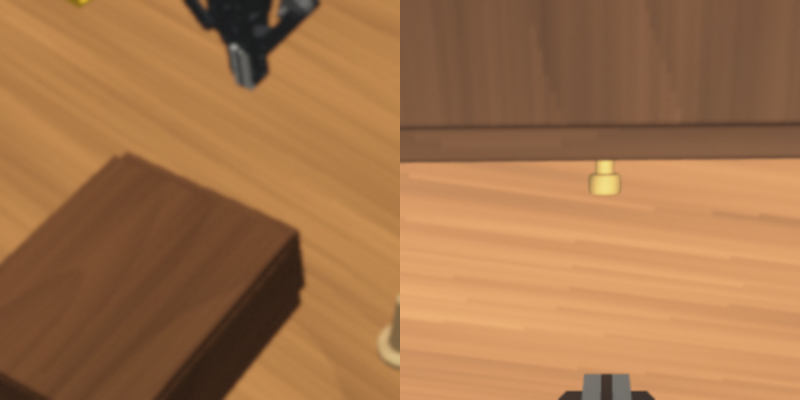

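The panel lies against the chest front with only its own thickness showing. I'll measure that strip with the wrist camera to make sure.

Run:
```python
from h import *
from scipy.spatial.transform import Rotation as Ro
s=manip.sense();w=vision.snapshot("wrist");M=np.array(w["mount"])
T=np.eye(4);T[:3,:3]=Ro.from_euler("xyz",s["tool_rot"],degrees=True).as_matrix();T[:3,3]=s["tool_pos"]
C=T@M
def at(u,v,z):
    d=C[:3,:3]@np.array([(u-w["cx"])/w["fx"],(v-w["cy"])/w["fy"],1]);c=C[:3,3];return c+d*(z-c[2])/d[2]
g=w["img"].astype(float).mean(2)[:,270:290].mean(1)
g2=w["img"].astype(float).mean(2)[:,330:350].mean(1)
print(g2[78:122].round())
ax=T[:3,0]
for u,v,z in((340,.7*126,.084),(340,.7*128,.079),(340,.7*160.5,.079),(281.5,.7*195,.044)):
    print(v,at(u,v,z).round(4),round(float(at(u,v,z)@ax),4))
print(s["time"],s["wrist_force"])
```

```text
[ 97.  96.  93.  88.  81.  69.  64.  74.  82.  86.  89.  90.  90.  90.
  92.  92.  93.  94.  95.  96.  97.  98.  98.  99.  99.  99.  99.  96.
  91.  86. 114. 149. 160. 162. 163. 163. 163. 162. 161. 161. 160. 160.
 160. 160.]
88.19999999999999 [ 0.6183 -0.2079  0.084 ] 0.585
89.6 [ 0.6177 -0.2088  0.079 ] 0.5843
112.35 [ 0.6068 -0.2108  0.079 ] 0.5732
136.5 [ 0.5863 -0.1829  0.044 ] 0.5566
13.5 [-0.81354672 -0.22054339 -0.61584513]
```

```bash
python3 -c "
from bench import manip
print(manip.job_done())"
```

```text
the job is handed in; nothing more can be done
None
```

I pushed the lid flat, then pushed the stone drawer in slowly until it stopped hard against the chest front (about 23 N). The wrist camera put any remaining gap at 1–2 mm or less. I never gripped the lid or knob, and the robot stayed clear of the other chest and the small things on the bench. The job is handed in at about 13.5 s, but no verdict came back.

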